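Free a tube rack on the shaker by backing off its knurled clamp nut

TASK

Unclamp the microtube rack on the shaker so that it can be taken out: with a fingertip, roll the rim of its knurled clamp nut two full turns anticlockwise, then push its jaw back to the end of its slot. Leave the rack standing where it is, the deep-well plate beside it clamped, and everything else alone.

Things in the scene. Friction and masses are not known exactly. Their poses are not given: they have to be found in the camera images.
- shaker: White orbital shaker, stopped, fixed on the bench. Origin: centre of its underside; own x runs from the robot side (control panel) to the back, y to its left, z up. Its flat aluminium platform, top 115 mm up, spans x -135..125, y -155..155 mm, with two like stations at y = +75 and -75 mm. In each a load (127 in x, 85 in y) stands between a 22 mm high stop bar at the back and a sliding clamp jaw in front.
- nut_left_mid (a point): Centre, half-way up, of the black knurled clamp nut of the left-hand station (towards the shaker's own +y; left as seen from the robot). Vertical axis, 20 mm tall, 55 mm across its 24 upright ridges (50 mm at their roots); tight, its underside is 7 mm above the platform; it climbs 1.75 mm a turn. A 10 mm stud stands through it to 39 mm. A white line on its top, towards the robot side when tight, shows the turn.
- nut_left_rim (a point): Point on the left nut's ridge circle, robot side (shaker's -x, 27.5 mm from the axis), 17 mm above the platform; moves with the jaw. The nut sits in a pocket of the jaw: cheeks 31 mm to either side of the axis, 30 mm high, reach 8 mm to the robot side of it. So the rim can be reached about 70 degrees to either side of this point. A 5 mm thick foot plate lies below the nut, ending near here.
- nut_left (a joint): Turn of the left nut in rad: 0 = tight as found, growing as it is unscrewed (anticlockwise from above: the rim on the robot side moves to shaker's -y), 2 pi a turn. About 2 N along the rim turns it; it stays where it is left. Tight, it locks the jaw, which comes free within half a turn.
- jaw_left_face (a point): Middle of the rear face (towards shaker's +x, at the load) of the left clamp jaw, 14 mm above the platform: an upright aluminium bar 8 mm thick (x), 28 mm high, 130 mm wide (y), so that it sticks out 22 mm past the load on either side. It carries the nut, whose axis is 44 mm in front of this face (-x).
- jaw_left (a joint): Slide of the left jaw away from its load towards the robot side (shaker's -x), in m: 0 = at the load as found, 0.040 = end of its slot. With the nut loosened it slides under 5 to 8 N and stays where it is left.
- nut_right_mid (a point): Centre, half-way up, of the black knurled clamp nut of the right-hand station (towards the shaker's own -y). Vertical axis, 20 mm tall, 55 mm across its 24 upright ridges (50 mm at their roots); tight, its underside is 7 mm above the platform; it climbs 1.75 mm a turn. A 10 mm stud stands through it to 39 mm. A white line on its top, towards the robot side when tight, shows the turn.
- nut_right_rim (a point): Point on the right nut's ridge circle, robot side (shaker's -x, 27.5 mm from the axis), 17 mm above the platform; moves with the jaw. The nut sits in a pocket of the jaw: cheeks 31 mm to either side of the axis, 30 mm high, reach 8 mm to the robot side of it. So the rim can be reached about 70 degrees to either side of this point. A 5 mm thick foot plate lies below the nut, ending near here.
- nut_right (a joint): Turn of the right nut in rad: 0 = tight as found, growing as it is unscrewed (anticlockwise from above: the rim on the robot side moves to shaker's -y), 2 pi a turn. About 2 N along the rim turns it; it stays where it is left. Tight, it locks the jaw, which comes free within half a turn.
- jaw_right_face (a point): Middle of the rear face (towards shaker's +x, at the load) of the right clamp jaw, 14 mm above the platform: an upright aluminium bar 8 mm thick (x), 28 mm high, 130 mm wide (y), so that it sticks out 22 mm past the load on either side. It carries the nut, whose axis is 44 mm in front of this face (-x).
- jaw_right (a joint): Slide of the right jaw away from its load towards the robot side (shaker's -x), in m: 0 = at the load as found, 0.040 = end of its slot. With the nut loosened it slides under 5 to 8 N and stays where it is left.
- tube_rack_mid (a point): Centre (half-way up) of the microtube rack: white block 127 x 85 mm, 40 mm tall to the tops of the round grey screw caps of its rows of small tubes. Loose, stands on the platform in one of the two stations, 0.5 mm clear of jaw and stop bar.
- well_plate_mid (a point): Centre (half-way up) of the deep-well plate: white block 127 x 85 x 31 mm with a grid of square open wells. Loose, stands in the other station.
- vial: Small glass vial with white cap, 20 mm diameter, 39 mm tall, standing on the platform between the two loads, near the back. Origin: its underside. To be left alone.
- amber_bottle: Amber bottle with black cap, 62 mm diameter, 115 mm tall, on the bench. Origin: its underside. To be left alone.
- white_bottle: White wide-mouth bottle, 78 mm diameter, 150 mm tall, on the bench. Origin: its underside. To be left alone.
- tip_box: Pipette tip box, 124 x 86 x 46 mm, on the bench close to the shaker's right side. Origin: its underside. To be left alone.
- cuvette_stand: White stand with a row of clear cuvettes, 45 x 190 x 48 mm, on the bench in front of the shaker. Origin: its underside. To be left alone.
- orange_rack: Orange rack of blue-capped tubes, 200 x 110 x 110 mm, on the bench to the left. Origin: its underside. To be left alone.
- pipette: Pipette lying on the bench in front of the shaker, 230 mm long, 28 mm high. Origin: its underside. To be left alone.

How it is judged:
On the way, in this order (a step that is already met when the one before it is completed fails the run):
1. the rack's own clamp nut is backed off two turns (within a quarter turn) (((y of tube_rack_mid in the frame of shaker above 0 m and value of joint nut_left between 11 and 14.14 rad) or (y of tube_rack_mid in the frame of shaker below 0 m and value of joint nut_right between 11 and 14.14 rad))), for 0.1 s.
2. then its jaw is pushed back to the end of the slot (35 mm or more) (((y of tube_rack_mid in the frame of shaker above 0 m and value of joint nut_left between 11 and 14.14 rad and value of joint jaw_left above 0.035 m) or (y of tube_rack_mid in the frame of shaker below 0 m and value of joint nut_right between 11 and 14.14 rad and value of joint jaw_right above 0.035 m))), for 0.2 s.
At the end, for the whole second after the job is handed in: The nut of the rack's station is unscrewed two full turns (12.57 rad) within a quarter turn, its jaw slid back 35 mm or more; the other nut is within 0.5 rad of tight and its jaw within 4 mm of its start; rack and plate have moved less than 15 mm (((y of tube_rack_mid in the frame of shaker above 0 m and value of joint nut_left between 11 and 14.14 rad and value of joint jaw_left above 0.035 m and value of joint nut_right below 0.5 rad and value of joint jaw_right below 0.004 m) or (y of tube_rack_mid in the frame of shaker below 0 m and value of joint nut_right between 11 and 14.14 rad and value of joint jaw_right above 0.035 m and value of joint nut_left below 0.5 rad and value of joint jaw_left below 0.004 m)) and distance of each of tube_rack_mid, well_plate_mid from where it was at the start of the episode below 0.015 m); the robot touches nothing.
It fails at once if the tube rack or the plate is shoved or lifted (distance of any of tube_rack_mid, well_plate_mid from where it was at the start of the episode above 0.02 m).
It fails at once if a bystander is disturbed (distance of any of vial, amber_bottle, white_bottle, tip_box, cuvette_stand, orange_rack, pipette from where it was at the start of the episode above 0.03 m).
It also fails if it takes over 72 s, if anything falls off the work surface, if the arm or the gripper's body presses on something with over 40 N, if the wrist force passes 120 N, or if a joint passes its speed limit or range.

ROBOT

A 6-joint arm with a two-finger parallel gripper is mounted at the origin on the work surface. World frame = base frame: x ahead of the robot, y to its left, z up, the work surface at z = 0. Lengths are in m, angles in rad, forces in N, time in s.
With the tool pointing down it reaches from about 0.3 to 0.875 m from the base axis. Payload 6.4 kg.
Tool frame: the origin (TCP) lies at the very end of the fingers, on their centre line; the grasp point (between the pads) lies 19 mm behind it (r.hold_point_z is the distance from the TCP to the grasp point, in m); z points along the fingers, y is the line along which they close (so a half turn about z gives the same grasp; the last joint's range is limited). The gripper opens to 88 mm and grips with 3 to 60 N. Pads are 18 mm wide; open, the fingers measure 123 mm over their backs; the gripper's body (75 mm by 187 mm) begins 45 mm behind the grasp point.
Start: joints at [0.999, 0.181, 1.607, -0, 1.354, -0.206], TCP at [0.206, 0.537, 0.239] pointing down, gripper open.
Joint ranges: [-2.99, 2.99], [-0.89, 2.07], [0.3, 2.58], [-1.14, 4.28], [0, 2.63], [-3.12, 3.12]. Speed limits (rad/s): [2.57, 2.57, 3.01, 3.14, 3.14, 3.14].

INTERFACE

Orientations are given as a unit quaternion [w, x, y, z].
In Python, from cell import r gives the robot as it stands.
- The arm moves only by the shell command python3 -m inch 'ROWS'. ROWS is JSON, a list of rows, each an object with "rotation": the turn, a rotation vector about the tool's x, y, z scaled (see below), a list of three; "offset": the shift along the tool's x, y, z scaled (see below), a list of three; "jaw": the gripper command: -1 is fully open, 1 is shut, values between are in proportion. In form: [{"rotation": [rx, ry, rz], "offset": [tx, ty, tz], "jaw": jaw}, ...]. A call has 1 to 5 rows; each row shifts and turns the commanded pose from where the row before left it, along the tool's axes as they then stand; what a row does not reach is not made up. The controller multiplies each number of a shift by 30 mm and each number of a turn by 0.1 rad. A row lasts 1/10 s, in which the tool goes at most 50 mm and 8.59 degrees, less where a joint would pass 70% of its speed; a pose out of reach is approached as far as the arm can. A call with a number of a shift or a turn outside -1 to 1 is refused whole. A call with a gripper value outside its range is refused whole. The fingers move at their own pace and stop on an object; the grip force is fixed at half the most. Time passes only in rows, so rows that do not move let the fingers close. It gives the time, the measured TCP pose, the force, the opening and the grip force at its end, in the units of the state.
- r.observe(): the state, without advancing time (a new reading comes with each control period).
- r.read_camera(name): name is "side" or "top" or "wrist"; returns the picture (400x640x3 uint8, red, green, blue); there is no depth.
- r.camera_params(name): a dict with "camera_matrix" (3x3 intrinsics, pixels), "position" and "attitude" of the camera in the world; the wrist camera has in their place "tool_from_camera" (4x4, takes a point from camera to tool coordinates, whose origin is the TCP and whose axes are the flange's). Camera axes: x right, y down, z forward; pixel columns grow to the right and rows downward; lengths in m; the calibration is good to about 2 mm. A picture is of the moment at which its call begins: read the wrist's pose just before it. camera_params takes no time and is no camera call.
- r.hand_in(): hands the job in; it is judged then, once.
The state is a dict: "clock": time; "q": joint angles; "dq": joint speeds; "joint_efforts": joint torques, N m; "tcp_pos": TCP position; "tool_rot": TCP orientation; "force": force on the tool from outside, world axes, zero at the start; "wrist_torque": the same for the moment, N m; "finger_gap": finger opening in m; "grasp_force": force on a finger pad.
Only numpy, scipy, OpenCV 4.12 (cv2) and the standard library are available. Lean on these libraries where they do the work, as an engineer would, in place of code of your own. Each camera call takes 0.05 s, during which the arm holds its last target. There are 200 camera calls.

## Working session

There is one attempt and no reset: what is moved stays moved. The work goes in short steps, Python scripts to look and compute and a shell command to move; the robot and the scene stay as the last step left them, time stands still between calls to the robot, and variables do not carry over. Pictures are saved under pics/ and viewed, at most 10 in all, crops included, and the job is handed in when it is done.

```bash
ls; mkdir -p pics
python3 - <<'E'
from cell import r
import cv2
for n in("top","side"):
    im=r.read_camera(n); cv2.imwrite(f"pics/{n}0.png",im[:,:,::-1]); 
    print(n,r.camera_params(n))
print(r.camera_params("wrist"))
print(r.observe())
E
```

```text
pics
top {'camera_matrix': array([[421.97857522,   0.        , 318.24071856],
       [  0.        , 421.97857522, 197.44922302],
       [  0.        ,   0.        ,   1.        ]]), 'position': array([ 0.42091436, -0.01788221,  1.33979645]), 'attitude': array([-0.03445245,  0.70704281, -0.70565987,  0.03078393])}
side {'camera_matrix': array([[363.72303112,   0.        , 320.63947557],
       [  0.        , 363.72303112, 202.7722397 ],
       [  0.        ,   0.        ,   1.        ]]), 'position': array([ 0.06139516, -0.57509905,  0.76453996]), 'attitude': array([-0.38974111,  0.84892756, -0.32875914,  0.13907299])}
{'camera_matrix': array([[336.56120931,   0.        , 310.30004615],
       [  0.        , 336.56120931, 198.67236999],
       [  0.        ,   0.        ,   1.        ]]), 'tool_from_camera': array([[ 6.60936881e-04, -9.54059970e-01, -2.99614981e-01,
         7.77948565e-02],
       [ 9.99998759e-01,  1.05912443e-03, -1.16660442e-03,
        -1.89657142e-05],
       [ 1.43034012e-03, -2.99613838e-01,  9.54059486e-01,
        -1.45497971e-01],
       [ 0.00000000e+00,  0.00000000e+00,  0.00000000e+00,
         1.00000000e+00]])}
{'clock': 0.1, 'q': array([ 9.98692827e-01,  1.81474334e-01,  1.60787380e+00,  1.84315634e-05,
        1.35377923e+00, -2.06336788e-01]), 'dq': array([ 0.00046004, -0.00041767, -0.00327393, -0.0008318 ,  0.00088839,
        0.00078914]), 'joint_efforts': array([ 4.02333890e-04, -4.34824347e+01, -3.42697477e+01,  7.03356159e-02,
        3.41214496e-02, -5.22883283e-05]), 'tcp_pos': array([0.20540073, 0.5365685 , 0.23791249]), 'tool_rot': array([-2.99509981e-04,  1.81867502e-01,  9.83322746e-01, -7.06543966e-04]), 'force': array([ 0.04561806, -1.23749523,  0.38207306]), 'wrist_torque': array([-0.0276737 ,  0.00388411,  0.0207495 ]), 'grasp_force': 0.0, 'finger_gap': 0.08820315892068376}
```

View pics/top0.png

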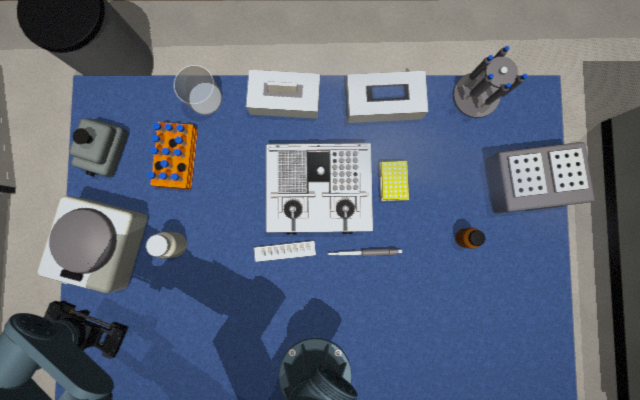

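View pics/side0.png

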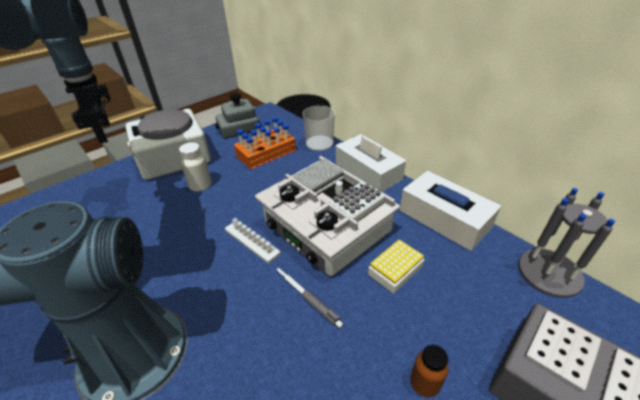

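The top view shows the shaker at (266–373, 143–233). The left station (292,172) has the fine square grid, so it holds the plate. The right station (345,172) has round caps, so it holds the rack. The nuts are near (292,209) and (345,208). In the side view the nuts are at (290,190) and (327,220). Next I'll measure and zoom.

```bash
cat > h.py <<'E'
import numpy as np,cv2
from cell import r
from scipy.spatial.transform import Rotation as R
def rot(q): return R.from_quat([q[1],q[2],q[3],q[0]]).as_matrix()
def cam(n):
    c=r.camera_params(n)
    if n=="wrist":
        o=r.observe();T=np.array(c["tool_from_camera"]);Rt=rot(o["tool_rot"])
        return c["camera_matrix"],Rt@T[:3,3]+o["tcp_pos"],Rt@T[:3,:3]
    return c["camera_matrix"],c["position"],rot(c["attitude"])
def plane(C,uv,z):
    K,p,A=C; d=A@np.linalg.solve(K,[uv[0],uv[1],1]); return p+d*(z-p[2])/d[2]
def project(C,X):
    K,p,A=C; v=K@(A.T@(np.asarray(X)-p)); return v[:2]/v[2]
E
python3 - <<'E'
from h import *
im=cv2.imread("pics/top0.png"); C=cam("top")
hsv=cv2.cvtColor(im,cv2.COLOR_BGR2HSV); m=((im.max(2)<60)*255).astype(np.uint8)
x0,y0,x1,y1=255,135,385,240
n,l,s,c=cv2.connectedComponentsWithStats(m[y0:y1,x0:x1])
for i in range(1,n):
    if s[i,4]>60: print(s[i],c[i]+[x0,y0],plane(C,c[i]+[x0,y0],.142))
# bright platform/housing outline
w=((hsv[:,:,1]<60)&(hsv[:,:,2]>130)).astype(np.uint8)*255
w=cv2.morphologyEx(w,cv2.MORPH_CLOSE,np.ones((9,9)))
n,l,s,c=cv2.connectedComponentsWithStats(w)
k=l[190,320] or l[225,320]; cs=cv2.findContours((l==k).astype(np.uint8),0,2)[0]
rect=cv2.minAreaRect(max(cs,key=cv2.contourArea)); print(rect,[plane(C,q,.115)[:2] for q in cv2.boxPoints(rect)])
cv2.imwrite("pics/z.png",cv2.resize(im[y0:265,x0-5:410],None,fx=5,fy=4.5,interpolation=cv2.INTER_CUBIC))
E
```

```text
[ 53  18  22  29 466] [316.90987124 167.23175966] [ 0.61885083 -0.00752921  0.142     ]
[ 30  66  16  16 139] [292.30935252 207.9352518 ] [0.50168232 0.0621716  0.142     ]
[ 82  66  17  16 130] [344.10769231 207.62307692] [ 0.50284413 -0.08515566  0.142     ]
((336.77410888671875, 187.2144012451172), (88.28825378417969, 142.4915771484375), 89.37724304199219) [array([0.69288379, 0.14594124]), array([ 0.69796865, -0.27423179]), array([ 0.43853055, -0.27251734]), array([0.43318616, 0.13957306])]
```

View pics/z.png

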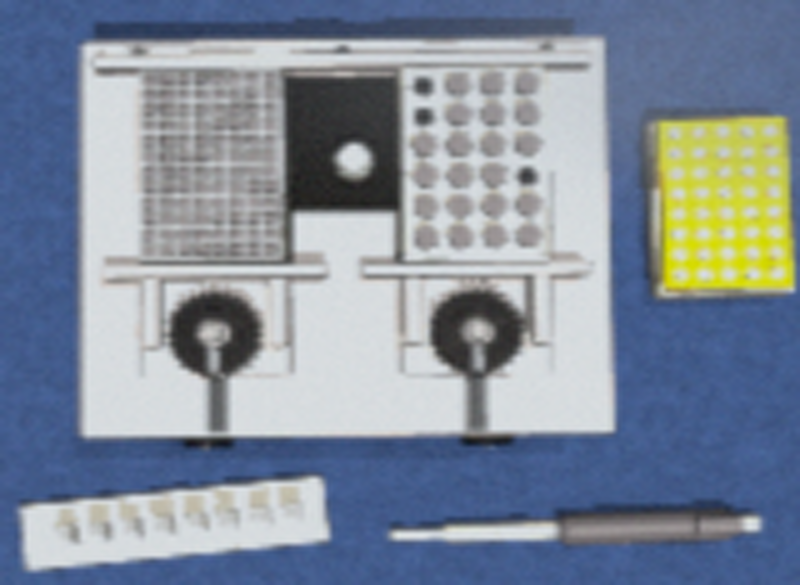

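The crop confirms it: the right station has the round caps, so it holds the rack, with its nut at crop (477,333), i.e. image (345,209). The left station has the square wells and must be left alone. I'll move above the right nut with the fingers closed.

```bash
X='{"rotation":[0,0,0],"offset":[-0.865,-0.975,0],"jaw":1}'
python3 -m inch '[{"rotation":[0,0,0],"offset":[-0.86,-0.97,0],"jaw":1},{"rotation":[0,0,0],"offset":[-0.86,-0.97,0],"jaw":1},{"rotation":[0,0,0],"offset":[-0.86,-0.97,0],"jaw":1},{"rotation":[0,0,0],"offset":[-0.86,-0.97,0],"jaw":1},{"rotation":[0,0,0],"offset":[-0.86,-0.97,0],"jaw":1}]'
python3 -m inch '[{"rotation":[0,0,0],"offset":[-0.86,-0.97,0],"jaw":1},{"rotation":[0,0,0],"offset":[-0.86,-0.97,0],"jaw":1},{"rotation":[0,0,0],"offset":[-0.86,-0.97,0],"jaw":1},{"rotation":[0,0,0],"offset":[-0.86,-0.97,0],"jaw":1},{"rotation":[0,0,0],"offset":[-0.86,-0.97,0],"jaw":1}]'
python3 -m inch '[{"rotation":[0,0,0],"offset":[-0.86,-0.97,0],"jaw":1},{"rotation":[0,0,0],"offset":[-0.86,-0.97,0],"jaw":1},{"rotation":[0,0,0],"offset":[-0.86,-0.97,0],"jaw":1},{"rotation":[0,0,0],"offset":[-0.86,-0.97,0],"jaw":1},{"rotation":[0,0,0],"offset":[-0.86,-0.97,0],"jaw":1}]'
```

```text
clock: 0.6
tcp_pos: [0.2741, 0.3534, 0.2383]
tool_rot: [-0.0, 0.182, 0.983, -0.0]
force: [-0.7, -0.8, 0.6]
finger_gap: 0.0506
grasp_force: 0.0
clock: 1.1
tcp_pos: [0.3425, 0.1715, 0.2386]
tool_rot: [0.0, 0.182, 0.983, 0.0]
force: [0.7, -0.1, -0.7]
finger_gap: 0.0103
grasp_force: 0.0
clock: 1.6
tcp_pos: [0.411, -0.0106, 0.2386]
tool_rot: [-0.0, 0.182, 0.983, 0.0]
force: [0.7, 0.9, 1.1]
finger_gap: 0.0001
grasp_force: 0.0
```

```bash
python3 -m inch '[{"rotation":[0,0,0],"offset":[-0.86,-0.97,0],"jaw":1},{"rotation":[0,0,0],"offset":[-0.6,-0.7,0],"jaw":1},{"rotation":[0,0,1],"offset":[0,0,0],"jaw":1},{"rotation":[0,0,1],"offset":[0,0,0],"jaw":1},{"rotation":[0,0,1],"offset":[0,0,0],"jaw":1}]' >/dev/null
python3 -m inch '[{"rotation":[0,0,1],"offset":[0,0,0],"jaw":1},{"rotation":[0,0,1],"offset":[0,0,0],"jaw":1},{"rotation":[0,0,1],"offset":[0,0,0],"jaw":1},{"rotation":[0,0,1],"offset":[0,0,0],"jaw":1},{"rotation":[0,0,1],"offset":[0,0,0],"jaw":1}]' >/dev/null
python3 -m inch '[{"rotation":[0,0,1],"offset":[0,0,0],"jaw":1},{"rotation":[0,0,1],"offset":[0,0,0],"jaw":1},{"rotation":[0,0,1],"offset":[0,0,0],"jaw":1},{"rotation":[0,0,1],"offset":[0,0,0],"jaw":1},{"rotation":[0,0,1],"offset":[0,0,0],"jaw":1}]' >/dev/null
python3 -m inch '[{"rotation":[0,0,1],"offset":[0,0,0],"jaw":1},{"rotation":[0,0,1],"offset":[0,0,0],"jaw":1},{"rotation":[0,0,1],"offset":[0,0,0],"jaw":1},{"rotation":[0,0,1],"offset":[0,0,0],"jaw":1},{"rotation":[0,0,1],"offset":[0,0,0],"jaw":1}]'
python3 -m inch '[{"rotation":[0,0,1],"offset":[0,0,0],"jaw":1},{"rotation":[0,0,0.9],"offset":[0,0,0],"jaw":1},{"rotation":[0,0,0],"offset":[0,0,0],"jaw":1}]'
python3 - <<'E'
from h import *
C=cam("wrist"); im=r.read_camera("wrist")[:,:,::-1]; cv2.imwrite("pics/w1.png",im)
o=r.observe(); print(o["q"],rot(o["tool_rot"])[:,0])
print(project(C,[.503,-.086,.142]),project(C,o["tcp_pos"]))
E
```

```text
clock: 3.6
tcp_pos: [0.4336, -0.0714, 0.2383]
tool_rot: [-0.0, 0.884, 0.467, -0.0]
force: [-0.7, -0.5, -0.2]
finger_gap: 0.0005
grasp_force: 0.0
clock: 3.9
tcp_pos: [0.4336, -0.0714, 0.2384]
tool_rot: [-0.0, 0.924, 0.383, -0.0]
force: [0.6, 0.2, 1.1]
finger_gap: -0.0
grasp_force: 0.0
[-4.34525135e-01 -1.35036933e-01  1.92991018e+00 -1.63136931e-05
  1.34735535e+00  3.48469142e-01] [ 7.05402302e-01  7.08807124e-01 -2.32098719e-04]
[392.70663899 149.09162846] [310.1901305  261.52611962]
```

View pics/w1.png

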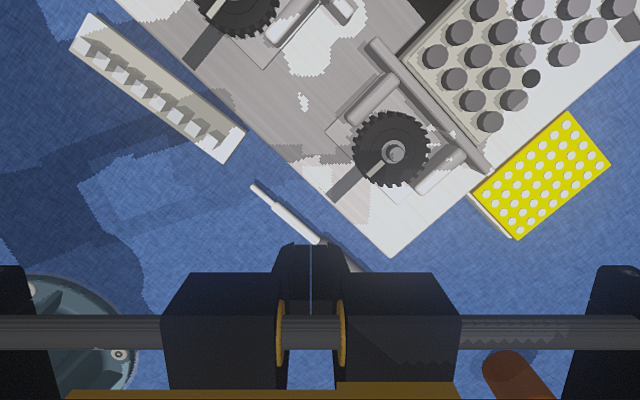

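The wrist view shows the right nut as a disc centred near (391,149), matching the top-view projection (393,149). The white line points toward the robot, and the closed fingertips are at (275–345, 245). Next I'll refine the nut centre and work out the approach.

Run:
```python
from h import *
im=cv2.imread("pics/w1.png"); C=cam("wrist")
m=((im.max(2)<75)*255).astype(np.uint8); m[:100]=0;m[205:]=0;m[:,:345]=0;m[:,440:]=0
m=cv2.morphologyEx(m,cv2.MORPH_OPEN,np.ones((5,5)))
c=max(cv2.findContours(m,0,2)[0],key=cv2.contourArea)
(e,rad)=cv2.minEnclosingCircle(c); print(e,rad,cv2.fitEllipse(cv2.convexHull(c)),plane(C,e,.140), plane(C,cv2.fitEllipse(cv2.convexHull(c))[0],.140))
print("studtop",plane(C,(394,151),.154))
```

```text
(391.0, 148.5) 38.707332611083984 ((389.7818908691406, 144.41659545898438), (64.17752075195312, 76.58349609375), 76.27848052978516) [ 0.50260963 -0.08520148  0.14      ] [ 0.50391822 -0.08233166  0.14      ]
studtop [ 0.50214512 -0.08400392  0.154     ]
```

```bash
cat > plan.py <<'E'
from h import *
import sys
def plan(wp,c=(.5025,-.085),off=(.0187,-.0060),start=None):
    # wp: (rho mm, theta deg) of the pawl corner; prints rounded tool-frame offsets
    o=r.observe(); A=rot(o["tool_rot"]); p=np.array(start if start is not None else o["tcp_pos"])
    for rho,th in wp:
        t=np.radians(th); g=np.array([c[0]-rho/1e3*np.cos(t)-off[0],c[1]+rho/1e3*np.sin(t)-off[1],p[2]])
        d=np.round(A.T@(g-p)/.03,2); d[2]=0; p=p+A@d*.03; print(rho,th,d[:2])
E
python3 -m inch '[{"rotation":[0,0,0],"offset":[0.45,0.1,0.92],"jaw":1},{"rotation":[0,0,0],"offset":[0.46,0.13,0.92],"jaw":1},{"rotation":[0,0,0],"offset":[0,0,0.92],"jaw":1},{"rotation":[0,0,0],"offset":[0,0,0.92],"jaw":1},{"rotation":[0,0,0],"offset":[0,0,0],"jaw":1}]'
python3 - <<'E'
from plan import *
plan([(25.5,38),(25.5,25),(25.5,12),(25.5,0),(25.5,-12),(25.5,-25),(25.5,-38),(33,-42),(35,-20),(35,5),(34,40)])
C=cam("wrist"); im=r.read_camera("wrist")[:,:,::-1]; cv2.imwrite("pics/w2.png",im)
E
```

```text
clock: 4.45
tcp_pos: [0.4552, -0.0559, 0.1248]
tool_rot: [-0.003, 0.923, 0.384, -0.003]
force: [-0.9, 0.1, 0.4]
finger_gap: 0.0003
grasp_force: 0.0
25.5 38 [0.02 0.37]
25.5 25 [-0.18  0.05]
25.5 12 [-0.18  0.08]
25.5 0 [-0.13  0.12]
25.5 -12 [-0.12  0.13]
25.5 -25 [-0.08  0.18]
25.5 -38 [-0.05  0.18]
33 -42 [-0.25  0.05]
35 -20 [ 0.04 -0.44]
35 5 [ 0.31 -0.4 ]
34 40 [ 0.65 -0.23]
```

View pics/w2.png

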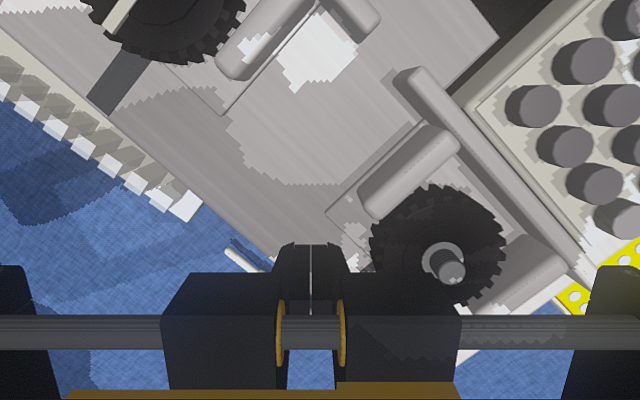

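The fingertip stands beside the nut: tip at (310,245), nut disc centred near (440,245), with no contact yet. First stroke.

```bash
python3 -m inch '[{"rotation":[0,0,0],"offset":[0.01,0.19,0],"jaw":1},{"rotation":[0,0,0],"offset":[0.01,0.18,0],"jaw":1}]'
python3 -m inch '[{"rotation":[0,0,0],"offset":[-0.18,0.05,0],"jaw":1},{"rotation":[0,0,0],"offset":[-0.18,0.08,0],"jaw":1}]'
python3 -m inch '[{"rotation":[0,0,0],"offset":[-0.13,0.12,0],"jaw":1},{"rotation":[0,0,0],"offset":[-0.12,0.13,0],"jaw":1}]'
python3 -m inch '[{"rotation":[0,0,0],"offset":[-0.08,0.18,0],"jaw":1},{"rotation":[0,0,0],"offset":[-0.05,0.18,0],"jaw":1}]'
python3 -m inch '[{"rotation":[0,0,0],"offset":[-0.25,0.05,0],"jaw":1},{"rotation":[0,0,0],"offset":[-0.3,-0.1,0],"jaw":1}]'
python3 - <<'E'
from h import *
C=cam("wrist"); im=r.read_camera("wrist")[:,:,::-1]; t=r.read_camera("top")[:,:,::-1]
t=cv2.resize(t[170:250,300:400],None,fx=5,fy=5,interpolation=cv2.INTER_CUBIC)
cv2.imwrite("pics/w3.png",cv2.hconcat([im[150:350,300:560],t[:200,:]]))
E
```

```text
clock: 4.7
tcp_pos: [0.4667, -0.0644, 0.1297]
tool_rot: [-0.0, 0.924, 0.383, 0.0]
force: [-12.7, 12.4, 6.6]
finger_gap: 0.0
grasp_force: 9.6
clock: 4.9
tcp_pos: [0.4604, -0.0737, 0.1293]
tool_rot: [-0.002, 0.924, 0.383, -0.001]
force: [-9.4, 6.9, 8.0]
finger_gap: 0.0005
grasp_force: 6.0
clock: 5.1
tcp_pos: [0.4592, -0.0851, 0.1291]
tool_rot: [-0.002, 0.924, 0.383, -0.002]
force: [-12.3, 1.5, 6.0]
finger_gap: 0.0002
grasp_force: 5.2
clock: 5.3
tcp_pos: [0.4629, -0.0966, 0.1286]
tool_rot: [-0.002, 0.924, 0.383, -0.004]
force: [-19.1, -4.5, 7.6]
finger_gap: 0.0005
grasp_force: 10.8
clock: 5.5
tcp_pos: [0.4549, -0.1078, 0.1298]
tool_rot: [0.001, 0.924, 0.383, 0.001]
force: [0.6, 0.5, 0.4]
finger_gap: 0.0004
grasp_force: 0.0
```

View pics/w3.png

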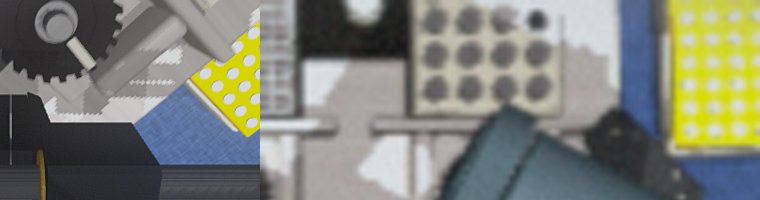

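The line has swung from −x to about −y, roughly 83° of turn, and forces stayed under 20 N. I'll repeat the cycle and read the line numerically.

```bash
cat > line.py <<'E'
from h import *
def line(turn=0,c=(.5025,-.085)):
    C=cam("wrist"); im=r.read_camera("wrist").astype(float)
    z=.142+.00175*turn; v=[]
    for a in range(0,360,3):
        t=np.radians(a); s=[]
        for rr in (.012,.015,.018,.021):
            # a=0: line at -x; grows anticlockwise (towards -y)
            u=project(C,[c[0]-rr*np.cos(t),c[1]-rr*np.sin(t),z]); x,y=np.round(u).astype(int)
            s.append(im[y,x].min() if 0<=x<640 and 0<=y<400 else 0)
        v.append(np.mean(s))
    v=np.array(v); k=np.argsort(v)[::-1][:6]; print("line deg,brightness",[(3*i,int(v[i])) for i in k])
E
python3 -c "from line import *;line(.2)"
python3 -m inch '[{"rotation":[0,0,0],"offset":[0.5,-0.65,0],"jaw":1},{"rotation":[0,0,0],"offset":[0.77,-0.41,0],"jaw":1},{"rotation":[0,0,0],"offset":[0.01,0.19,0],"jaw":1},{"rotation":[0,0,0],"offset":[0.01,0.18,0],"jaw":1}]'
python3 -m inch '[{"rotation":[0,0,0],"offset":[-0.18,0.05,0],"jaw":1},{"rotation":[0,0,0],"offset":[-0.18,0.08,0],"jaw":1},{"rotation":[0,0,0],"offset":[-0.13,0.12,0],"jaw":1},{"rotation":[0,0,0],"offset":[-0.12,0.13,0],"jaw":1}]'
python3 -m inch '[{"rotation":[0,0,0],"offset":[-0.08,0.18,0],"jaw":1},{"rotation":[0,0,0],"offset":[-0.05,0.18,0],"jaw":1}]'
python3 -m inch '[{"rotation":[0,0,0],"offset":[-0.25,0.05,0],"jaw":1},{"rotation":[0,0,0],"offset":[-0.3,-0.1,0],"jaw":1}]'
python3 -c "from line import *;line(.45)"
```

```text
line deg,brightness [(np.int64(84), 172), (np.int64(87), 169), (np.int64(78), 158), (np.int64(81), 154), (np.int64(90), 109), (np.int64(75), 73)]
clock: 6.05
tcp_pos: [0.4668, -0.0642, 0.1287]
tool_rot: [0.0, 0.923, 0.384, 0.0]
force: [-10.3, 10.9, 2.8]
finger_gap: 0.0003
grasp_force: 8.7
clock: 6.45
tcp_pos: [0.4598, -0.0859, 0.1277]
tool_rot: [-0.001, 0.924, 0.383, -0.002]
force: [-6.0, 3.0, 3.0]
finger_gap: 0.0
grasp_force: 3.6
clock: 6.65
tcp_pos: [0.4627, -0.097, 0.1273]
tool_rot: [-0.002, 0.924, 0.383, -0.004]
force: [-17.6, -4.3, 8.4]
finger_gap: 0.0003
grasp_force: 7.9
clock: 6.85
tcp_pos: [0.4542, -0.1081, 0.1286]
tool_rot: [0.001, 0.924, 0.382, 0.0]
force: [-0.7, -0.5, 0.5]
finger_gap: 0.0006
grasp_force: 0.0
line deg,brightness [(np.int64(150), 182), (np.int64(153), 182), (np.int64(147), 180), (np.int64(156), 159), (np.int64(144), 146), (np.int64(141), 112)]
```

```bash
python3 -m inch '[{"rotation":[0,0,0],"offset":[0.5,-0.65,0],"jaw":1},{"rotation":[0,0,0],"offset":[0.77,-0.41,0],"jaw":1},{"rotation":[0,0,0],"offset":[0.01,0.19,0],"jaw":1},{"rotation":[0,0,0],"offset":[0.01,0.18,0],"jaw":1}]'
python3 -m inch '[{"rotation":[0,0,0],"offset":[-0.18,0.05,0],"jaw":1},{"rotation":[0,0,0],"offset":[-0.18,0.08,0],"jaw":1},{"rotation":[0,0,0],"offset":[-0.13,0.12,0],"jaw":1},{"rotation":[0,0,0],"offset":[-0.12,0.13,0],"jaw":1}]' | grep force
python3 -m inch '[{"rotation":[0,0,0],"offset":[-0.08,0.18,0],"jaw":1},{"rotation":[0,0,0],"offset":[-0.05,0.18,0],"jaw":1}]' | grep force
python3 -m inch '[{"rotation":[0,0,0],"offset":[-0.25,0.05,0],"jaw":1},{"rotation":[0,0,0],"offset":[-0.3,-0.1,0],"jaw":1}]' | grep tcp
python3 -c "from line import *;line(.65)"
python3 -m inch '[{"rotation":[0,0,0],"offset":[0.5,-0.65,0],"jaw":1},{"rotation":[0,0,0],"offset":[0.77,-0.41,0],"jaw":1},{"rotation":[0,0,0],"offset":[0.01,0.19,0],"jaw":1},{"rotation":[0,0,0],"offset":[0.01,0.18,0],"jaw":1}]' | grep force
python3 -m inch '[{"rotation":[0,0,0],"offset":[-0.18,0.05,0],"jaw":1},{"rotation":[0,0,0],"offset":[-0.18,0.08,0],"jaw":1},{"rotation":[0,0,0],"offset":[-0.13,0.12,0],"jaw":1},{"rotation":[0,0,0],"offset":[-0.12,0.13,0],"jaw":1}]' | grep force
python3 -m inch '[{"rotation":[0,0,0],"offset":[-0.08,0.18,0],"jaw":1},{"rotation":[0,0,0],"offset":[-0.05,0.18,0],"jaw":1}]' | grep force
python3 -m inch '[{"rotation":[0,0,0],"offset":[-0.25,0.05,0],"jaw":1},{"rotation":[0,0,0],"offset":[-0.3,-0.1,0],"jaw":1}]' | grep tcp
python3 -c "from line import *;line(.85)"
```

```text
clock: 7.3
tcp_pos: [0.4666, -0.0646, 0.1285]
tool_rot: [-0.0, 0.924, 0.383, 0.0]
force: [-10.7, 10.8, 2.7]
finger_gap: 0.0006
grasp_force: 8.5
force: [-5.8, 2.5, 2.8]
grasp_force: 3.5
force: [-17.2, -5.6, 8.3]
grasp_force: 7.7
tcp_pos: [0.454, -0.1082, 0.1285]
line deg,brightness [(np.int64(237), 186), (np.int64(231), 185), (np.int64(234), 184), (np.int64(228), 169), (np.int64(240), 150), (np.int64(225), 116)]
force: [-11.1, 10.0, 2.9]
grasp_force: 8.6
force: [-7.7, 1.8, 3.2]
grasp_force: 3.5
force: [-17.3, -3.9, 8.6]
grasp_force: 7.7
tcp_pos: [0.4541, -0.1082, 0.1285]
line deg,brightness [(np.int64(318), 181), (np.int64(321), 178), (np.int64(315), 176), (np.int64(312), 155), (np.int64(324), 149), (np.int64(327), 115)]
```

```bash
python3 -m inch '[{"rotation":[0,0,0],"offset":[0.5,-0.65,0],"jaw":1},{"rotation":[0,0,0],"offset":[0.77,-0.41,0],"jaw":1},{"rotation":[0,0,0],"offset":[0.01,0.19,0],"jaw":1},{"rotation":[0,0,0],"offset":[0.01,0.18,0],"jaw":1}]' | grep force
python3 -m inch '[{"rotation":[0,0,0],"offset":[-0.18,0.05,0],"jaw":1},{"rotation":[0,0,0],"offset":[-0.18,0.08,0],"jaw":1},{"rotation":[0,0,0],"offset":[-0.13,0.12,0],"jaw":1},{"rotation":[0,0,0],"offset":[-0.12,0.13,0],"jaw":1}]' | grep force
python3 -m inch '[{"rotation":[0,0,0],"offset":[-0.08,0.18,0],"jaw":1},{"rotation":[0,0,0],"offset":[-0.05,0.18,0],"jaw":1}]' | grep force
python3 -m inch '[{"rotation":[0,0,0],"offset":[-0.25,0.05,0],"jaw":1},{"rotation":[0,0,0],"offset":[-0.3,-0.1,0],"jaw":1}]' | grep tcp
python3 -c "from line import *;line(1.1)"
python3 -m inch '[{"rotation":[0,0,0],"offset":[0.5,-0.65,0],"jaw":1},{"rotation":[0,0,0],"offset":[0.77,-0.41,0],"jaw":1},{"rotation":[0,0,0],"offset":[0.01,0.19,0],"jaw":1},{"rotation":[0,0,0],"offset":[0.01,0.18,0],"jaw":1}]' | grep force
python3 -m inch '[{"rotation":[0,0,0],"offset":[-0.18,0.05,0],"jaw":1},{"rotation":[0,0,0],"offset":[-0.18,0.08,0],"jaw":1},{"rotation":[0,0,0],"offset":[-0.13,0.12,0],"jaw":1},{"rotation":[0,0,0],"offset":[-0.12,0.13,0],"jaw":1}]' | grep force
python3 -m inch '[{"rotation":[0,0,0],"offset":[-0.08,0.18,0],"jaw":1},{"rotation":[0,0,0],"offset":[-0.05,0.18,0],"jaw":1}]' | grep force
python3 -m inch '[{"rotation":[0,0,0],"offset":[-0.25,0.05,0],"jaw":1},{"rotation":[0,0,0],"offset":[-0.3,-0.1,0],"jaw":1}]' | grep tcp
python3 -c "from line import *;line(1.35)"
python3 -m inch '[{"rotation":[0,0,0],"offset":[0.5,-0.65,0],"jaw":1},{"rotation":[0,0,0],"offset":[0.77,-0.41,0],"jaw":1},{"rotation":[0,0,0],"offset":[0.01,0.19,0],"jaw":1},{"rotation":[0,0,0],"offset":[0.01,0.18,0],"jaw":1}]' | grep force
python3 -m inch '[{"rotation":[0,0,0],"offset":[-0.18,0.05,0],"jaw":1},{"rotation":[0,0,0],"offset":[-0.18,0.08,0],"jaw":1},{"rotation":[0,0,0],"offset":[-0.13,0.12,0],"jaw":1},{"rotation":[0,0,0],"offset":[-0.12,0.13,0],"jaw":1}]' | grep force
python3 -m inch '[{"rotation":[0,0,0],"offset":[-0.08,0.18,0],"jaw":1},{"rotation":[0,0,0],"offset":[-0.05,0.18,0],"jaw":1}]' | grep force
python3 -m inch '[{"rotation":[0,0,0],"offset":[-0.25,0.05,0],"jaw":1},{"rotation":[0,0,0],"offset":[-0.3,-0.1,0],"jaw":1}]' | grep tcp
python3 -c "from line import *;line(1.6)"
```

```text
force: [-11.7, 10.7, 3.3]
grasp_force: 8.8
force: [-6.5, 1.7, 2.3]
grasp_force: 3.5
force: [-17.1, -5.1, 8.2]
grasp_force: 7.8
tcp_pos: [0.454, -0.1082, 0.1285]
line deg,brightness [(np.int64(30), 154), (np.int64(27), 154), (np.int64(33), 152), (np.int64(24), 133), (np.int64(36), 125), (np.int64(39), 97)]
force: [-11.0, 10.9, 3.6]
grasp_force: 8.9
force: [-6.4, 2.6, 2.7]
grasp_force: 3.5
force: [-17.1, -4.5, 8.1]
grasp_force: 7.8
tcp_pos: [0.454, -0.1082, 0.1285]
line deg,brightness [(np.int64(96), 166), (np.int64(99), 165), (np.int64(93), 159), (np.int64(90), 147), (np.int64(87), 106), (np.int64(102), 105)]
force: [-11.5, 10.9, 3.8]
grasp_force: 9.0
force: [-5.4, 2.5, 2.1]
grasp_force: 3.5
force: [-16.9, -4.5, 7.9]
grasp_force: 7.7
tcp_pos: [0.454, -0.1082, 0.1285]
line deg,brightness [(np.int64(165), 183), (np.int64(168), 183), (np.int64(171), 178), (np.int64(162), 178), (np.int64(159), 128), (np.int64(174), 118)]
```

```bash
python3 -m inch '[{"rotation":[0,0,0],"offset":[0.5,-0.65,0],"jaw":1},{"rotation":[0,0,0],"offset":[0.77,-0.41,0],"jaw":1},{"rotation":[0,0,0],"offset":[0.01,0.19,0],"jaw":1},{"rotation":[0,0,0],"offset":[0.01,0.18,0],"jaw":1}]' | grep force
python3 -m inch '[{"rotation":[0,0,0],"offset":[-0.18,0.05,0],"jaw":1},{"rotation":[0,0,0],"offset":[-0.18,0.08,0],"jaw":1},{"rotation":[0,0,0],"offset":[-0.13,0.12,0],"jaw":1},{"rotation":[0,0,0],"offset":[-0.12,0.13,0],"jaw":1}]' | grep force
python3 -m inch '[{"rotation":[0,0,0],"offset":[-0.08,0.18,0],"jaw":1},{"rotation":[0,0,0],"offset":[-0.05,0.18,0],"jaw":1}]' | grep force
python3 -m inch '[{"rotation":[0,0,0],"offset":[-0.25,0.05,0],"jaw":1},{"rotation":[0,0,0],"offset":[-0.3,-0.1,0],"jaw":1}]' | grep tcp
python3 -c "from line import *;line(1.7)"
python3 -m inch '[{"rotation":[0,0,0],"offset":[0.5,-0.65,0],"jaw":1},{"rotation":[0,0,0],"offset":[0.77,-0.41,0],"jaw":1},{"rotation":[0,0,0],"offset":[0.01,0.19,0],"jaw":1},{"rotation":[0,0,0],"offset":[0.01,0.18,0],"jaw":1}]' | grep force
python3 -m inch '[{"rotation":[0,0,0],"offset":[-0.18,0.05,0],"jaw":1},{"rotation":[0,0,0],"offset":[-0.18,0.08,0],"jaw":1},{"rotation":[0,0,0],"offset":[-0.13,0.12,0],"jaw":1},{"rotation":[0,0,0],"offset":[-0.12,0.13,0],"jaw":1}]' | grep force
python3 -m inch '[{"rotation":[0,0,0],"offset":[-0.08,0.18,0],"jaw":1},{"rotation":[0,0,0],"offset":[-0.05,0.18,0],"jaw":1}]' | grep force
python3 -m inch '[{"rotation":[0,0,0],"offset":[-0.25,0.05,0],"jaw":1},{"rotation":[0,0,0],"offset":[-0.3,-0.1,0],"jaw":1}]' | grep tcp
python3 -c "from line import *;line(1.9)"
```

```text
force: [-10.9, 12.1, 3.5]
grasp_force: 9.1
force: [-6.9, 1.6, 2.7]
grasp_force: 3.5
force: [-17.4, -3.6, 8.1]
grasp_force: 7.7
tcp_pos: [0.4539, -0.1082, 0.1285]
line deg,brightness [(np.int64(249), 185), (np.int64(252), 184), (np.int64(255), 184), (np.int64(246), 179), (np.int64(258), 141), (np.int64(243), 122)]
force: [-12.6, 11.1, 3.8]
grasp_force: 9.2
force: [-6.6, 2.4, 2.6]
grasp_force: 3.5
force: [-16.9, -3.9, 7.8]
grasp_force: 7.7
tcp_pos: [0.454, -0.1082, 0.1285]
line deg,brightness [(np.int64(336), 180), (np.int64(333), 180), (np.int64(330), 173), (np.int64(339), 166), (np.int64(327), 141), (np.int64(342), 116)]
```

The nut is at about 695° (12.13 rad), inside the band. Next I lift clear, turn the tool and go behind the outer end of the right jaw.

```bash
python3 -m inch '[{"rotation":[0,0,0],"offset":[-0.1,-0.1,-0.8],"jaw":1},{"rotation":[0,0,0],"offset":[0.1,0.1,-1],"jaw":1},{"rotation":[0,0,0],"offset":[0,0,-1],"jaw":1},{"rotation":[0,0,0],"offset":[0.52,0.92,0],"jaw":1},{"rotation":[0,0,0],"offset":[0.53,0.93,0],"jaw":1}]' | grep tcp
python3 -m inch '[{"rotation":[0,0,0],"offset":[0.52,0.92,0],"jaw":1},{"rotation":[0,0,0],"offset":[0.53,0.93,0],"jaw":1},{"rotation":[0,0,-1],"offset":[0,0,0],"jaw":1},{"rotation":[0,0,-1],"offset":[0,0,0],"jaw":1},{"rotation":[0,0,-1],"offset":[0,0,0],"jaw":1}]' | grep tcp
python3 -m inch '[{"rotation":[0,0,-1],"offset":[0,0,0],"jaw":1},{"rotation":[0,0,-1],"offset":[0,0,0],"jaw":1},{"rotation":[0,0,-1],"offset":[0,0,0],"jaw":1},{"rotation":[0,0,-1],"offset":[0,0,0],"jaw":1},{"rotation":[0,0,-0.85],"offset":[0,0,0],"jaw":1}]' 
python3 -m inch '[{"rotation":[0,0,0],"offset":[0,0,0],"jaw":1}]' | grep tcp
python3 - <<'E'
from h import *
C=cam("wrist"); im=r.read_camera("wrist")[:,:,::-1].copy()
for X in ([.5465,-.150,.143],[.5465,-.1275,.143],[.5585,-.133,.127],[.5935,-.133,.127],[.5585,-.151,.127],[.5935,-.151,.127]):
    u=project(C,X); print(X,u); cv2.circle(im,tuple(int(round(a)) for a in u),2,(0,0,255),-1)
cv2.imwrite("pics/w4.png",im)
E
```

```text
tcp_pos: [0.5166, -0.1244, 0.2146]
tcp_pos: [0.5768, -0.1409, 0.2121]
clock: 17.15
tcp_pos: [0.5766, -0.1408, 0.2124]
tool_rot: [0.0, 0.706, 0.708, 0.0]
force: [-0.5, 0.5, 0.2]
finger_gap: 0.0006
grasp_force: 0.0
tcp_pos: [0.5766, -0.1408, 0.2124]
[0.5465, -0.15, 0.143] [266.63288784 225.10807841]
[0.5465, -0.1275, 0.143] [265.34702886 193.71956047]
[0.5585, -0.133, 0.127] [285.2446308  194.67673797]
[0.5935, -0.133, 0.127] [334.07404261 194.7316433 ]
[0.5585, -0.151, 0.127] [285.77097658 218.18303414]
[0.5935, -0.151, 0.127] [333.52679471 218.23757714]
```

View pics/w4.png

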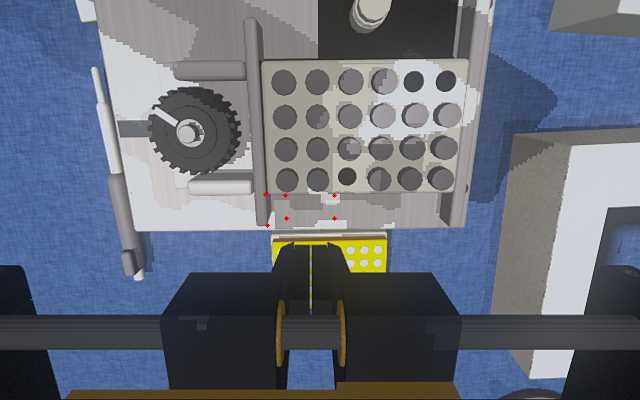

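The wrist view shows the jaw end at (266,225) behind the rack front. The planned fingertip footprint (285–334, 194–218) is free platform, just clear of the rack edge at row ~192. Descend and push.

```bash
python3 -m inch '[{"rotation":[0,0,0],"offset":[-0.07,0,0.95],"jaw":1},{"rotation":[0,0,0],"offset":[0,0,0.95],"jaw":1},{"rotation":[0,0,0],"offset":[0,0,0.9],"jaw":1},{"rotation":[0,0,0],"offset":[0,0,0],"jaw":1}]' 
python3 -m inch '[{"rotation":[0,0,0],"offset":[0,-0.2,0],"jaw":1},{"rotation":[0,0,0],"offset":[0,-0.2,0],"jaw":1},{"rotation":[0,0,0],"offset":[0,-0.2,0],"jaw":1}]' 
python3 -m inch '[{"rotation":[0,0,0],"offset":[0,-0.2,0],"jaw":1},{"rotation":[0,0,0],"offset":[0,-0.2,0],"jaw":1}]'
```

```text
clock: 17.7
tcp_pos: [0.5739, -0.1415, 0.1243]
tool_rot: [-0.004, 0.708, 0.706, -0.001]
force: [-0.8, 0.6, 0.3]
finger_gap: 0.0003
grasp_force: 0.0
clock: 18.0
tcp_pos: [0.5596, -0.1431, 0.1303]
tool_rot: [0.002, 0.707, 0.707, 0.001]
force: [5.3, -0.2, -1.9]
finger_gap: 0.0004
grasp_force: 2.6
clock: 18.2
tcp_pos: [0.5482, -0.1432, 0.1303]
tool_rot: [0.003, 0.707, 0.707, 0.001]
force: [5.8, -0.3, -1.0]
finger_gap: 0.0005
grasp_force: 2.7
```

```bash
python3 -m inch '[{"rotation":[0,0,0],"offset":[0,-0.2,0],"jaw":1},{"rotation":[0,0,0],"offset":[0,-0.2,0],"jaw":1},{"rotation":[0,0,0],"offset":[0,-0.2,0],"jaw":1}]' | egrep "tcp|force"
python3 -m inch '[{"rotation":[0,0,0],"offset":[0,-0.15,0],"jaw":1},{"rotation":[0,0,0],"offset":[0,0,0],"jaw":1}]'| egrep "tcp|force"
```

```text
tcp_pos: [0.5302, -0.1434, 0.1303]
force: [5.2, -2.0, 0.3]
grasp_force: 2.7
tcp_pos: [0.5251, -0.1434, 0.1301]
force: [3.3, -1.4, 2.3]
grasp_force: 1.3
```

```bash
python3 -m inch '[{"rotation":[0,0,0],"offset":[0,-0.1,0],"jaw":1},{"rotation":[0,0,0],"offset":[0,0,0],"jaw":1}]'| egrep "tcp|force"
python3 -m inch '[{"rotation":[0,0,0],"offset":[0,-0.1,0],"jaw":1},{"rotation":[0,0,0],"offset":[0,0,0],"jaw":1}]'| egrep "tcp|force"
```

```text
tcp_pos: [0.5224, -0.1434, 0.1299]
force: [4.7, -1.9, 3.6]
grasp_force: 2.2
tcp_pos: [0.5211, -0.1434, 0.1301]
force: [11.0, -2.0, 0.6]
grasp_force: 5.5
```

The force rose to 11 N with the motion stalling, so the jaw is at its stop. Back off, lift and check.

```bash
python3 -m inch '[{"rotation":[0,0,0],"offset":[0,0.3,0],"jaw":1},{"rotation":[0,0,0],"offset":[0,0,-1],"jaw":1},{"rotation":[0,0,0],"offset":[0,0.5,-1],"jaw":1},{"rotation":[0,0,0],"offset":[0,0.5,-1],"jaw":1},{"rotation":[0,0,0],"offset":[0,0,0],"jaw":1}]'| egrep "clock|tcp|force"
python3 - <<'E'
from h import *
from line import line
C=cam("wrist"); im=r.read_camera("wrist")[:,:,::-1].copy(); cv2.imwrite("pics/w5.png",im)
line(1.93,(.4625,-.085))
for u in [(160,150)]: pass
print(project(C,[.5065,-.150,.143]),project(C,[.4625,-.085,.145]),r.observe()["force"])
E
```

```text
clock: 19.6
tcp_pos: [0.56, -0.1432, 0.2225]
force: [0.3, -0.9, -0.0]
grasp_force: 0.0
line deg,brightness [(np.int64(333), 211), (np.int64(336), 210), (np.int64(330), 205), (np.int64(339), 194), (np.int64(342), 155), (np.int64(345), 128)]
[234.78706777 216.5219659 ] [159.40747419 123.62397089] [ 0.96037095  0.65429398 -0.41817677]
```

View pics/w5.png

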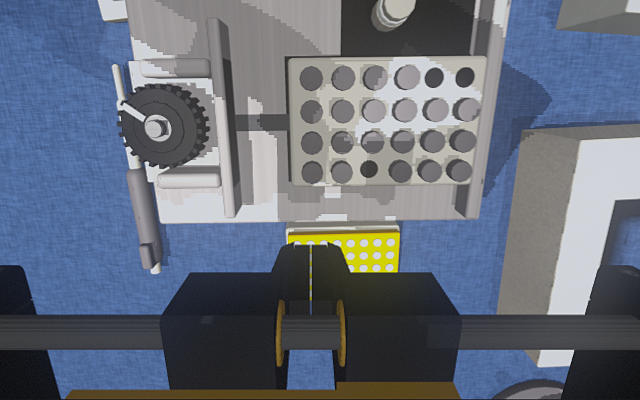

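The jaw now stands well off the rack: its rear edge is at column ~235, as predicted for 40 mm of slide. The line is still at ~335° of the second turn, and the rack has not moved. Handing in.

```bash
python3 -c "
from cell import r
print(r.hand_in())"
```

```text
the job is handed in; nothing more can be done
None
```

I unscrewed the rack's clamp nut (right-hand station) by about 1.93 turns (12.1 rad, inside the two-turn band), pushed its jaw back about 40 mm to the end of its slot, left the rack standing and the plate's clamp untouched, and handed the job in; no verdict came back.

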